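Lock the tub stop into the T-slot rail

TASK

Fit the yellow-winged stop bolt to the aluminium T-slot rail: lift it out of its wooden stand, lower its long head into the wide mouth at the end of the slot, slide it along the slot to the red pointer, and there turn it a quarter turn so that the wing stands square across the rail and the head is locked under both lips. Let go of it there, upright with its flange down on the rail, and leave the black-winged bolt in its stand.

Things in the scene. Friction and masses are not known exactly. Their poses are not given: they have to be found in the camera images.
- yellow_wing (a point): Centre of the bolt's yellow wing, to be gripped (sizes in mm): upright plate 42 long (x) x 12 thick (y) x 36 high (z up). Flange 56 diameter, underside 32 below this point, rests on a wooden stand 30 high. Below it a 12 stem, 16 long, then the T head 46 (x) x 24 x 8; bottom 56 below this point. 0.15 kg. Lift 30 straight up to clear the stand's oblong hole. Half turn = same.
- slot_mouth (a point): Centre of the slot's wide mouth, level with the top (36 above table) of the fixed 240 x 100 rail. x runs along the slot to the pointer, z up (sizes in mm). Mouth 66 (x) x 36; the head drops in lengthwise. A funnel leads to the slot, 20 wide, from 41 to 175 along +x. Lips 12 thick; space below 18 high, 68 wide: the head slides and turns freely, 4 up-down play, with the flange on the rail.
- pointer_spot (a point): Where the bolt's axis belongs: point on the slot's centre line, level with the rail's top, straight across from the red pointer clip (18 mm wide, 4 mm proud of the rail's top, on its long edge nearest the robot). It lies 75 to 135 mm along +x from the mouth's centre; axes as there. The wing's centre ends 32 mm above it.
- black_wing (a point): Centre of the black wing of another stop bolt of the same shape, in a like stand. To be left alone.
Not all that is in view belongs to the job. Leave any green or pink look-alike of the part that bears yellow_wing alone.

How it is judged (in metres and radians):
On the way, in this order (a step that is already met when the one before it is completed fails the run):
1. the yellow-winged bolt's head is lowered into the wide mouth (z of yellow_wing in the frame of slot_mouth below 0.039 m and x of yellow_wing in the frame of slot_mouth between -0.03 and 0.03 m and y of yellow_wing in the frame of slot_mouth between -0.015 and 0.015 m), for 0.05 s.
2. the bolt has slid along the slot to within 20 mm of the red pointer, its wing still roughly along the slot (z of yellow_wing in the frame of slot_mouth below 0.039 m and x of yellow_wing in the frame of pointer_spot between -0.02 and 0.02 m and angle between the x axis of yellow_wing and the x axis of slot_mouth, either way round below 0.6 rad), for 0.05 s.
At the end, for the whole second after the job is handed in: The yellow-winged bolt stands upright (7 degrees) in the slot at the red pointer (within 15 mm along the slot), flange down on the rail (4 mm), wing square across the rail (15 degrees), head under both lips; the black-winged bolt is within 20 mm of where it was (x of yellow_wing in the frame of pointer_spot between -0.015 and 0.015 m and y of yellow_wing in the frame of pointer_spot between -0.012 and 0.012 m and z of yellow_wing in the frame of pointer_spot between 0.026 and 0.036 m and angle between the x axis of yellow_wing and the y axis of pointer_spot, either way round below 0.26 rad and angle between yellow_wing's own z axis and vertical below 0.12 rad and distance of black_wing from where it was at the start of the episode below 0.02 m); the robot touches nothing.
It fails at once if the black-winged bolt is moved by more than 20 mm (distance of black_wing from where it was at the start of the episode above 0.02 m).
It also fails if it takes over 48 s, if anything falls off the work surface, if the arm or the gripper's body presses on something with over 40 N, if the wrist force passes 120 N, or if a joint passes its speed limit or range.

ROBOT

A 7-joint arm with a two-finger parallel gripper is mounted at the origin on a cart in front of the work surface, level with it; the furniture and walls round the work are solid. World frame = base frame: x ahead of the robot, y to its left, z up, the work surface at z = 0. Lengths are in m, angles in degrees, forces in N, time in s.
With the tool pointing down it reaches from about 0.425 to 0.925 m from the base axis. Payload 6.8 kg.
Tool frame: the origin (TCP) lies midway between the tips of the shut fingers; the grasp point (between the pads) lies 19 mm behind it; x points along the fingers, y is the direction in which the jaws open and shut, and the axes are right-handed (so a half turn about x gives the same grasp; the last joint's range is limited). The gripper opens to 85 mm and grips with 20 to 120 N. Pads are 22 mm wide; open, the fingers measure 114 mm over their backs; the gripper's body (76 mm by 85 mm) begins 54 mm behind the grasp point. The pads swing forward as they close: fully open they stand 13 mm farther back than shut.
Start: joints at [-78.959, 27.33, 1.283, 89.118, -0.659, 63.558, -4.761], TCP at [0.2, 0.645, 0.231] pointing down, gripper open.
Joint ranges: [-169.35, 169.35], [-19.33, 120.38], [-80.79, 83.38], [13.8, 139.57], [-78.32, 258.32], [9.67, 109.79], [-169.56, 169.56]. Speed limits (degrees/s): [136.94, 136.94, 180, 180, 180, 180, 180].

INTERFACE

Orientations are given as a 3x3 rotation matrix whose columns are the frame's x, y, z axes.
In Python, from cell import bot, eyes gives the robot as it stands. The module is installed in compiled form; this text tells all that it offers.
- The arm moves only by the tool servo_tool, never from a script. Its argument "plan" is a list of rows, each a list of 7 numbers: the shift along the world's x, y, z in m, then the turn, a rotation vector about the world's x, y, z in rad, then the finger opening in m, from 0 to 0.0854. In form: [[tx, ty, tz, wx, wy, wz, fingers], ...]. A call has 1 to 8 rows; each row shifts and turns the commanded pose from where the row before left it; what a row does not reach is not made up. A row lasts 1/12 s, in which the tool goes at most 41.7 mm and 7.16 degrees, less where a joint would pass 70% of its speed; a pose out of reach is approached as far as the arm can. A call is refused whole if a number of a shift passes 0.0417 or a number of a turn 0.125, either way. A call with a gripper value outside its range is refused whole. The fingers move at their own pace and stop on an object; the grip force is fixed at half the most. Time passes only in rows, so rows that do not move let the fingers close. It gives the time, the measured TCP pose, the force and the opening at its end, in the units of the state.
- bot.state(): the state, without advancing time (a new reading comes with each control period).
- eyes.camera(name): name is "side" or "top" or "wrist"; returns the picture (480x640x3 uint8, red, green, blue); there is no depth.
- eyes.get_calibration(name): a dict with "vfov" (degrees; the focal length in pixels is half the picture's height over the tangent of half this angle, whatever the lens; pixels are square), "cx", "cy" (the principal point, pixels), "rvec" (rotation vector, rad) and "tvec" (3), from world to camera coordinates, as OpenCV has them. Camera axes: x right, y down, z forward; pixel columns grow to the right and rows downward; lengths in m; the calibration is good to about 2 mm. A picture is of the moment at which its call begins: read the wrist's pose just before it. get_calibration takes no time and is no camera call; for the wrist camera it gives the pose at the moment of the call.
- bot.hand_in(): hands the job in, once; it reports no verdict.
The state is a dict: "time_s": time; "joints": joint angles; "joint_velocities": joint speeds; "joint_efforts": joint torques, N m; "position": TCP position; "orientation": TCP orientation; "contact_force": force on the tool from outside, world axes, zero at the start; "torque": the same for the moment, N m; "finger_gap": finger opening in m.
Only numpy, scipy, OpenCV 4.12 (cv2) and the standard library are available. Lean on these libraries where they do the work, as an engineer would, in place of code of your own. Each camera call takes 0.05 s, during which the arm holds its last target. There are 200 camera calls.

## Working session

There is one attempt and no reset: what is moved stays moved. The work goes in short steps, Python scripts to look and compute and a tool call to move; the robot and the scene stay as the last step left them, time stands still between calls to the robot, and variables do not carry over. Pictures are saved under pics/ and viewed, about 8 in all and at most 12, crops included, and the job is handed in when it is done.

Besides the shell and the picture viewer there is one more tool, called after "Emit:" as name(argument=value, ...), one argument or row to a line, values as JSON. servo_tool: Moves the arm, as the interface text tells. Its arguments: {"type":"object","properties":{"plan":{"type":"array","items":{"type":"array","items":{"type":"number"}}}},"required":["plan"]}

```bash
mkdir -p pics; cat > h.py <<'E'
import numpy as np, cv2
from cell import bot, eyes
def snap(n,f):
    c=eyes.get_calibration(n); im=eyes.camera(n); cv2.imwrite('pics/'+f,im[:,:,::-1]); np.save('pics/'+f+'.npy',c,allow_pickle=True); return im,c
def K(c):
    f=240/np.tan(np.radians(c['vfov'])/2); return np.array([[f,0,c['cx']],[0,f,c['cy']],[0,0,1]])
def ray(c,px,z):
    R=cv2.Rodrigues(np.array(c['rvec'],float))[0]; t=np.array(c['tvec'],float).ravel()
    o=-R.T@t; d=R.T@np.linalg.inv(K(c))@np.array([px[0],px[1],1.]); return o+d*(z-o[2])/d[2]
def proj(c,P):
    return cv2.projectPoints(np.array(P,float).reshape(-1,1,3),np.array(c['rvec'],float),np.array(c['tvec'],float),K(c),None)[0].reshape(-1,2)
E
python3 - <<'E'
from h import *
for n in('top','side'):
    im,c=snap(n,n+'0.png'); print(n,c)
s=bot.state(); print(s['position'],s['orientation'],s['finger_gap'],s['time_s'])
E
```

```text
top {'vfov': 50.832659317896145, 'cx': 326.1214837452566, 'cy': 243.27536777313054, 'rvec': array([ 2.066584  , -2.14901934,  0.22905441]), 'tvec': array([-0.01370064,  0.44164582,  0.88101389])}
side {'vfov': 55.40197711362747, 'cx': 314.59818564811576, 'cy': 235.819608716155, 'rvec': array([ 0.12624641,  2.84947783, -1.28057036]), 'tvec': array([0.42965897, 0.04666873, 0.8958599 ])}
[0.19987162 0.64416954 0.2304028 ] [[-3.63521661e-04  2.96288078e-01  9.55098551e-01]
 [-1.65775827e-03  9.55097124e-01 -2.96288266e-01]
 [-9.99998560e-01 -1.69102973e-03  1.43975520e-04]] 0.08534620482308797 0.1
```

View pics/top0.png

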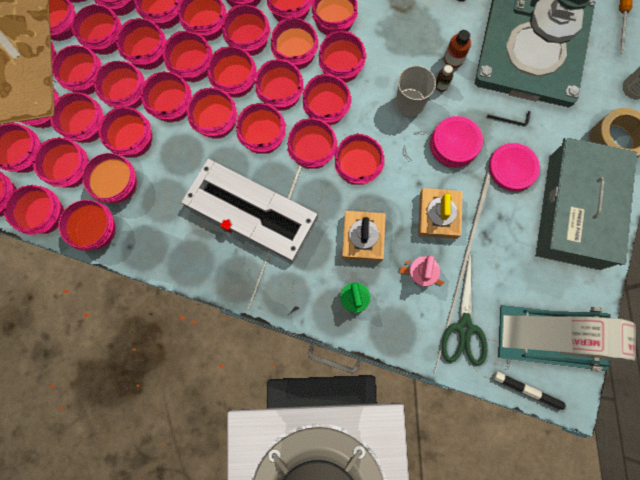

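View pics/side0.png

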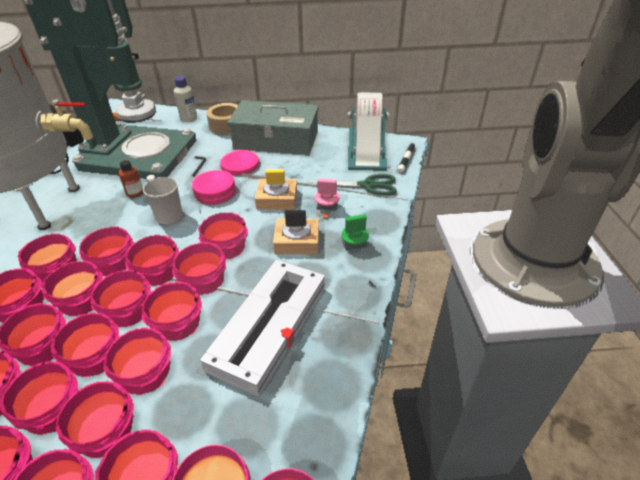

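Top view candidates: yellow wing (446,207) is the target; black wing (364,231), green (355,297) and pink (425,270) are look-alikes to leave alone. The rail mouth is near (283,222) and the red pointer near (227,225). I'll check the choice in a close crop.

```bash
python3 - <<'E'
import cv2
im=cv2.imread('pics/top0.png')
a=cv2.resize(im[150:270,175:325],None,fx=5,fy=5,interpolation=cv2.INTER_CUBIC)[:600]
b=cv2.resize(im[180:245,415:470],None,fx=8,fy=8,interpolation=cv2.INTER_CUBIC)
cv2.imwrite('pics/ca.png',a);
import numpy as np
sd=cv2.imread('pics/side0.png')
c=cv2.resize(sd[155:220,250:305],None,fx=7,fy=8,interpolation=cv2.INTER_CUBIC)
b=b[:c.shape[0]]; cv2.imwrite('pics/cb.png',np.hstack([b[:, :400],c[:,:385]]))
E
```

```text
(no output)
```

View pics/ca.png

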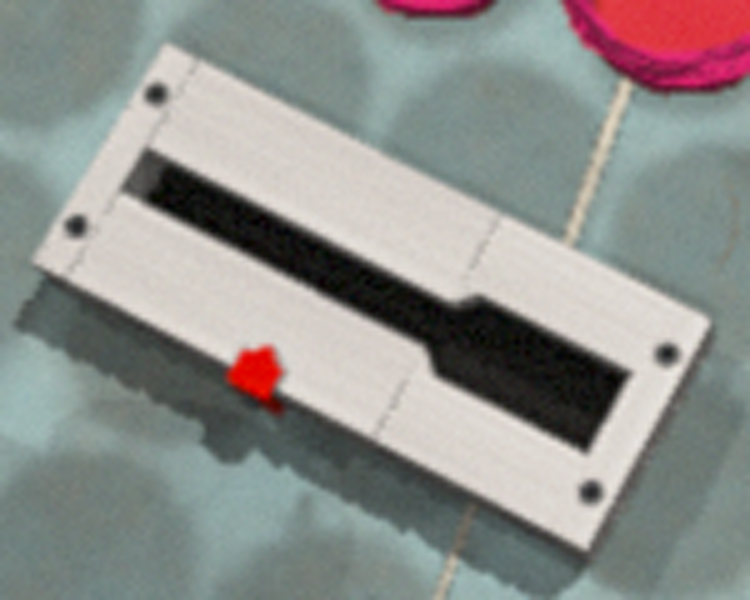

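View pics/cb.png

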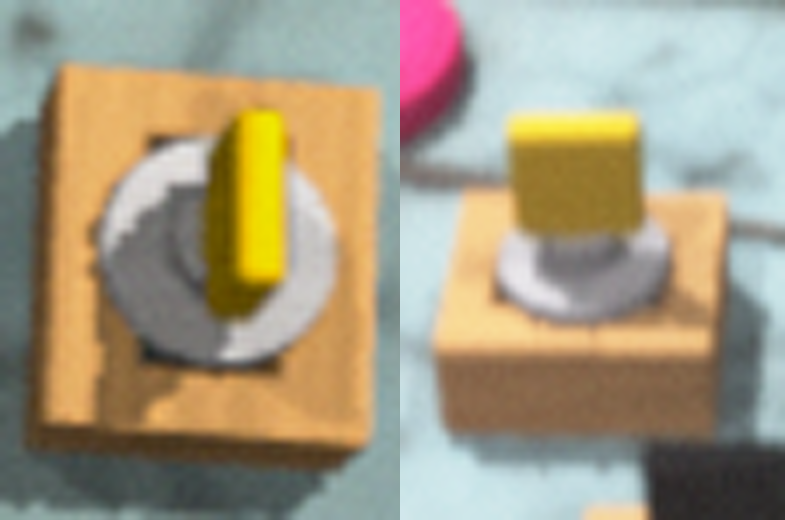

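The crops confirm the choice: yellow wing on the square wooden stand, top edge at about (447.8,204.6). The rail's corners, mouth and red clip at (226,224) are clear.

```bash
python3 - <<'E'
from h import *
c=np.load('pics/top0.png.npy',allow_pickle=True).item()
A=lambda p,z:ray(c,(175+(p[0]-2)/5,150+(p[1]-2)/5),z)
B=lambda p,z:ray(c,(415+(p[0]-3.5)/8,180+(p[1]-3.5)/8),z)
q=[A(p,.036) for p in[(165,43),(710,320),(587,550),(35,262)]]
print([x.round(4) for x in q],[np.linalg.norm(q[i]-q[i-1]).round(4) for i in range(4)])
cen=sum(q)/4; u=(q[1]-q[0]+q[2]-q[3]); u=-u/np.linalg.norm(u); n=np.array([-u[1],u[0],0])
print('cen',cen,'u',u,np.degrees(np.arctan2(u[1],u[0])))
for nm,p,z in[('mouthend',(609,411),.036),('slotend',(137,172),.036),('ptr',(257,372),.04),('mL1',(482,297),.036),('mL2',(437,375),.036),('m',(461,303),.036)]:
    w=A(p,z); print(nm,w.round(4),((w-cen)@u).round(4),((w-cen)@n).round(4))
y=[B(p,.08) for p in[(242,112),(285,112),(240,280),(283,283)]]
print('yel',sum(y)/4,[v.round(4) for v in y])
e0=(y[2]+y[3]-y[0]-y[1]); print(np.degrees(np.arctan2(e0[1],e0[0])),np.linalg.norm(e0)/2)
print('flange',B((220,250),.035)); print('black',ray(c,(364,227),.08))
print(eyes.get_calibration('wrist'))
print('cam top pos', -cv2.Rodrigues(c['rvec'])[0].T@c['tvec'])
E
```

```text
[array([0.6208, 0.1916, 0.036 ]), array([ 0.5013, -0.0153,  0.036 ]), array([0.4149, 0.0333, 0.036 ]), array([0.5343, 0.24  , 0.036 ])] [np.float64(0.0991), np.float64(0.2389), np.float64(0.0991), np.float64(0.2387)]
cen [0.51783516 0.11240004 0.036     ] u [ 0.49999699  0.86602714 -0.        ] 60.000199226379344
mouthend [0.4675 0.0237 0.036 ] -0.102 -0.0007
slotend [0.5687 0.2018 0.036 ] 0.1028 0.0006
ptr [0.4867 0.1548 0.04  ] 0.0212 0.0481
mL1 [0.5138 0.0706 0.036 ] -0.0383 -0.0174
mL2 [0.484  0.0879 0.036 ] -0.0381 0.0171
m [0.5117 0.0786 0.036 ] -0.0324 -0.0116
yel [ 0.4973126  -0.25198659  0.08      ] [array([ 0.5173, -0.2491,  0.08  ]), array([ 0.5169, -0.2589,  0.08  ]), array([ 0.478 , -0.2452,  0.08  ]), array([ 0.477 , -0.2548,  0.08  ])]
174.1967824057466 0.03984470850460255
flange [ 0.49766368 -0.2523936   0.035     ]
black [ 0.46077019 -0.0995168   0.08      ]
{'vfov': 61.093700053818935, 'cx': 321.6354084033685, 'cy': 244.42389271294573, 'rvec': array([-2.3484111 , -1.72944722, -0.23248352]), 'tvec': array([-0.67392092, -0.03531231,  0.37836901])}
cam top pos [ 0.24236372 -0.02606272  0.95498941]
```

Emit:
servo_tool(
  plan=[
    [0.019,-0.033,0,0,0,-0.118,0.085],
    [0.019,-0.033,0,0,0,-0.118,0.085],
    [0.019,-0.033,0,0,0,-0.118,0.085],
    [0.019,-0.033,0,0,0,-0.118,0.085],
    [0.019,-0.033,0,0,0,-0.118,0.085],
    [0.019,-0.033,0,0,0,-0.118,0.085],
    [0.019,-0.033,0,0,0,-0.118,0.085],
    [0.019,-0.033,0,0,0,-0.118,0.085],
  ],
)

```text
time_s: 0.77
position: [0.3524, 0.3788, 0.2311]
orientation: [[-0.0, 0.949, 0.315], [-0.0, 0.315, -0.949], [-1.0, -0.0, 0.0]]
contact_force: [0.5, 0.1, -0.2]
finger_gap: 0.0851
```

Emit:
servo_tool(
  plan=[
    [0.019,-0.033,0,0,0,-0.118,0.085],
    [0.019,-0.033,0,0,0,-0.118,0.085],
    [0.019,-0.033,0,0,0,-0.118,0.085],
    [0.019,-0.033,0,0,0,-0.118,0.085],
    [0.005,-0.039,0,0,0,-0.118,0.085],
    [0.005,-0.039,0,0,0,-0.118,0.085],
    [0.005,-0.039,0,0,0,-0.118,0.085],
    [0.005,-0.039,0,0,0,-0.118,0.085],
  ],
)

```text
time_s: 1.43
position: [0.4476, 0.0907, 0.2312]
orientation: [[-0.0, 0.812, -0.584], [0.0, -0.584, -0.812], [-1.0, -0.0, 0.0]]
contact_force: [1.5, -0.5, -0.3]
finger_gap: 0.0852
```

Emit:
servo_tool(
  plan=[
    [0.005,-0.039,0,0,0,-0.118,0.085],
    [0.005,-0.039,0,0,0,-0.118,0.085],
    [0.005,-0.039,0,0,0,-0.118,0.085],
    [0.005,-0.039,0,0,0,-0.118,0.085],
    [0.005,-0.039,0,0,0,-0.118,0.085],
    [0.005,-0.039,0,0,0,-0.118,0.085],
    [0.005,-0.039,0,0,0,-0.118,0.085],
    [0.005,-0.039,0,0,0,-0.118,0.085],
  ],
)

```text
time_s: 2.1
position: [0.4878, -0.2208, 0.2312]
orientation: [[0.0, 0.004, -1.0], [0.0, -1.0, -0.004], [-1.0, -0.0, -0.0]]
contact_force: [1.1, 0.3, -0.1]
finger_gap: 0.0855
```

Emit:
servo_tool(
  plan=[
    [0.005,-0.016,-0.025,0,0,-0.053,0.085],
    [0.0045,-0.015,-0.025,0,0,-0.052,0.085],
    [0,0,0,0,0,0,0.085],
    [0,0,0,0,0,0,0.085],
  ],
)

```text
time_s: 2.43
position: [0.4962, -0.2505, 0.1801]
orientation: [[-0.004, -0.097, -0.995], [0.0, -0.995, 0.097], [-1.0, 0.0, 0.004]]
contact_force: [0.6, 0.4, -0.3]
finger_gap: 0.085
```

```bash
python3 - <<'E'
from h import *
s=bot.state(); im,c=snap('wrist','w1.png'); print(s['position'],np.degrees(np.arctan2(s['orientation'][1][1],s['orientation'][0][1])))
print(proj(c,[[.4973,-.252,.08],[.4973,-.252,.0]]))
R=cv2.Rodrigues(c['rvec'])[0];print(-R.T@c['tvec'],R)
E
```

```text
[ 0.49617535 -0.25050178  0.18011497] -95.55633467543356
[[323.08627896 243.71735471]
 [322.82303274 217.48290127]]
[ 0.56410514 -0.25782033  0.32331988] [[-9.73771439e-02 -9.95247254e-01 -7.71829522e-04]
 [-9.59039404e-01  9.36271536e-02  2.67352534e-01]
 [-2.66009611e-01  2.67742411e-02 -9.63598478e-01]]
```

View pics/w1.png

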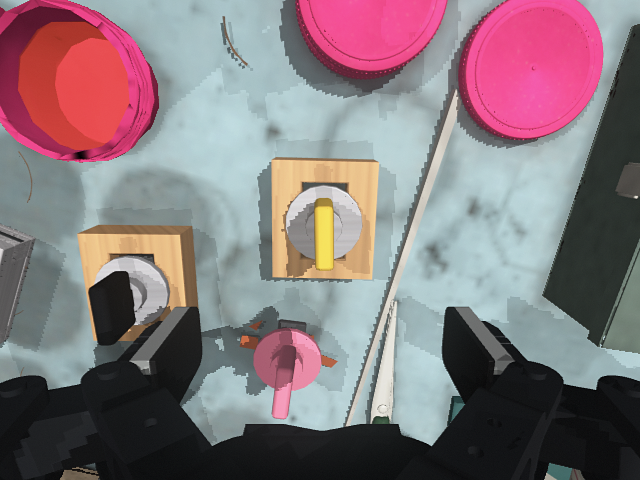

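The wrist view shows the yellow wing at about (324,234), along the image column, centred between the jaws. Pink is below at (285,360) and black is left at (115,300). I'll do a quick fit of the outline.

```bash
cat > fit.py <<'E'
from h import *
from scipy.optimize import minimize
import sys
def fitwing(im,c,p0,zc):
    hsv=cv2.cvtColor(im,cv2.COLOR_RGB2HSV)
    m=((hsv[...,0]>20)&(hsv[...,0]<34)&(hsv[...,1]>190)&(hsv[...,2]>70)).astype(np.uint8)
    g=proj(c,[[p0[0],p0[1],zc]])[0].astype(int); w=np.zeros_like(m); cv2.circle(w,tuple(int(v) for v in g),60,1,-1); m&=w
    ys,xs=np.nonzero(m); print('mask',m.sum(),xs.min(),xs.max(),ys.min(),ys.max())
    def mdl(p):
        cs,sn=np.cos(p[2]),np.sin(p[2]); P=[[p[0]+cs*a-sn*b,p[1]+sn*a+cs*b,zc+h] for a in(-.021,.021) for b in(-.006,.006) for h in(-.018,.018)]
        o=np.zeros(m.shape,np.uint8); cv2.fillConvexPoly(o,cv2.convexHull((proj(c,P)*16).astype(np.int32)),1,shift=4); return o
    f=lambda q:(mdl([p0[0]+q[0]*.001,p0[1]+q[1]*.001,p0[2]+q[2]*.03])!=m).sum()
    r=minimize(f,[0,0,0],method='Nelder-Mead',options=dict(initial_simplex=[[0,0,0],[6,0,0],[0,6,0],[0,0,4]]))
    q=r.x; print('fit',p0[0]+q[0]*.001,p0[1]+q[1]*.001,np.degrees(p0[2]+q[2]*.03),'err',r.fun)
E
python3 - <<'E'
from fit import *
for f in('w1.png','top0.png'):
    im=cv2.imread('pics/'+f)[:,:,::-1].copy(); c=np.load('pics/'+f+'.npy',allow_pickle=True).item()
    fitwing(im,c,[.498,-.252,np.radians(-5.8)],.062)
E
```

```text
Traceback (most recent call last):
  File "fit.py", line 8, in fitwing
    ys,xs=np.nonzero(m); print('mask',m.sum(),xs.min(),xs.max(),ys.min(),ys.max())
                                              ~~~~~~^^
ValueError: zero-size array to reduction operation minimum which has no identity
```

```bash
sed -i 's/hsv\[...,1\]>190/hsv[...,1]>165/' fit.py; python3 - <<'E'
from fit import *
for f in('w1.png','top0.png'):
    im=cv2.imread('pics/'+f)[:,:,::-1].copy(); c=np.load('pics/'+f+'.npy',allow_pickle=True).item()
    p=(235,324) if f[0]=='w' else (205,448); print(im[p],cv2.cvtColor(im,cv2.COLOR_RGB2HSV)[p])
    try: fitwing(im,c,[.498,-.252,np.radians(-5.8)],.062)
    except Exception as e: print(e)
E
```

```text
[246 226  93] [ 26 159 246]
mask 289 315 333 198 269
fit 0.4993492126204983 -0.2531460582512097 -5.222890941939854 err 1206.0
[240 227   0] [ 28 255 240]
mask 212 441 450 193 219
fit 0.5014166666666666 -0.25225 -4.176619580462669 err 92.0
```

```bash
sed -i 's/hsv\[...,1\]>165/hsv[...,1]>135/' fit.py; python3 - <<'E'
from fit import *
for f in('w1.png','top0.png'):
    im=cv2.imread('pics/'+f)[:,:,::-1].copy(); c=np.load('pics/'+f+'.npy',allow_pickle=True).item()
    fitwing(im,c,[.498,-.252,np.radians(-5.8)],.062)
E
```

```text
mask 1323 314 333 198 270
fit 0.500091207971379 -0.25248975823690256 -5.719524665665463 err 171.0
mask 232 440 450 193 219
fit 0.49859933766110826 -0.25261784680248345 -12.666079790716186 err 64.0
```

Emit:
servo_tool(
  plan=[
    [0.002,-0.001,-0.03,0,0,-0.003,0.085],
    [0.0018,-0.001,-0.03,0,0,0,0.085],
    [0,0,-0.03,0,0,0,0.085],
    [0,0,-0.025,0,0,0,0.085],
    [0,0,-0.018,0,0,0,0.085],
    [0,0,0,0,0,0,0.085],
    [0,0,0,0,0,0,0.03],
    [0,0,0,0,0,0,0.0],
  ],
)

```text
time_s: 3.15
position: [0.5027, -0.2522, 0.0503]
orientation: [[0.003, -0.098, -0.995], [-0.001, -0.995, 0.098], [-1.0, 0.0, -0.003]]
contact_force: [-0.6, -0.6, 1.3]
finger_gap: 0.0634
```

Emit:
servo_tool(
  plan=[
    [0,0,0,0,0,0,0],
    [0,0,0,0,0,0,0],
    [0,0,0,0,0,0,0],
    [0,0,0,0,0,0,0],
    [0,0,0,0,0,0,0],
    [0,0,0,0,0,0,0],
  ],
)

```text
time_s: 3.65
position: [0.5019, -0.2524, 0.0491]
orientation: [[0.001, -0.099, -0.995], [0.0, -0.995, 0.099], [-1.0, -0.0, -0.001]]
contact_force: [-1.1, 1.0, 6.1]
finger_gap: 0.0111
```

Emit:
servo_tool(
  plan=[
    [0,0,0.012,0,0,0,0],
    [0,0,0.02,0,0,0,0],
    [0,0,0.025,0,0,0,0],
    [0,0,0.03,0,0,0,0],
    [0,0,0.023,0,0,0,0],
    [0,0,0,0,0,0,0],
    [0,0,0,0,0,0,0],
  ],
)

```text
time_s: 4.23
position: [0.5018, -0.2524, 0.1596]
orientation: [[0.002, -0.099, -0.995], [-0.0, -0.995, 0.099], [-1.0, 0.0, -0.002]]
contact_force: [0.4, -0.1, -2.0]
finger_gap: 0.0109
```

```bash
python3 - <<'E'
from fit import *
s=bot.state(); print(s['position'],s['contact_force'],s['finger_gap'],s['orientation'][0])
im,c=snap('wrist','w2.png')
for n in ('side','top'):
    im2,c2=snap(n,n+'2.png')
p=s['position']; o=s['orientation']; fitw=[p[0]-.002,p[1],np.radians(-5.7)]
cs=cv2.imread('pics/side2.png'); g=proj(np.load('pics/side2.png.npy',allow_pickle=True).item(),[[p[0],p[1],p[2]]])[0].astype(int); print(g)
a=cs[max(0,g[1]-60):g[1]+60,g[0]-60:g[0]+60]; a=cv2.resize(a,(480,480),interpolation=cv2.INTER_CUBIC)
cv2.imwrite('pics/cs2.png',a)
E
```

```text
[ 0.5017963  -0.2524307   0.15955971] [ 0.40942247 -0.0912648  -1.9599682 ] 0.010912375767041398 [ 0.00239776 -0.09894042 -0.99509047]
[269 137]
```

View pics/cs2.png

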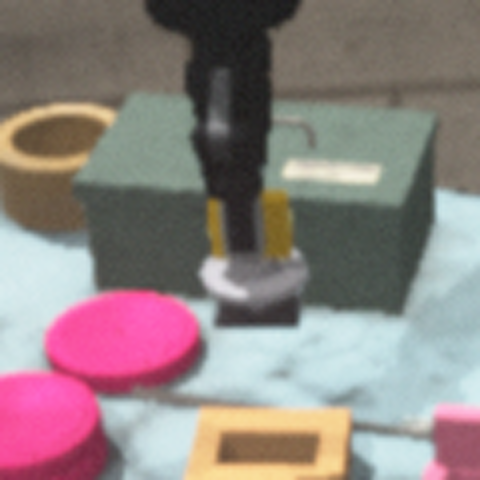

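The bolt hangs upright, clear of the stand. Next, carry it over to the mouth and turn it.

Emit:
servo_tool(
  plan=[
    [-0.0018,0.0305,0,0,0,0.1147,0],
    [-0.0018,0.0305,0,0,0,0.1147,0],
    [-0.0018,0.0305,0,0,0,0.1147,0],
    [-0.0018,0.0305,0,0,0,0.1147,0],
    [-0.0018,0.0305,0,0,0,0.1147,0],
    [-0.0018,0.0305,0,0,0,0.1147,0],
    [-0.0018,0.0305,0,0,0,0.1147,0],
    [-0.0018,0.0305,0,0,0,0.1147,0],
  ],
)

```text
time_s: 5.05
position: [0.4856, -0.007, 0.1573]
orientation: [[-0.002, 0.734, -0.679], [-0.001, -0.679, -0.734], [-1.0, -0.001, 0.002]]
contact_force: [0.5, 0.1, -1.6]
finger_gap: 0.0112
```

Emit:
servo_tool(
  plan=[
    [-0.0018,0.0305,0,0,0,0.1147,0],
    [-0.0018,0.0305,0,0,0,0.1147,0],
    [0,0,0,0,0,0,0],
    [0,0,0,0,0,0,0],
    [0,0,0,0,0,0,0],
  ],
)

```text
time_s: 5.47
position: [0.4826, 0.052, 0.1575]
orientation: [[-0.002, 0.866, -0.501], [-0.001, -0.501, -0.866], [-1.0, -0.001, 0.002]]
contact_force: [-0.4, -1.3, -2.2]
finger_gap: 0.0108
```

```bash
python3 - <<'E'
from h import *
s=bot.state(); im,c=snap('wrist','w3.png'); snap('side','side3.png')
o=np.array(s['orientation']);print(s['position'],np.degrees(np.arctan2(o[1,1],o[0,1])),s['contact_force'])
u=np.array([.5,.866,0]);n=np.array([-.866,.5,0]);M=np.array([.4826,.0513,.036])
pts=[M+a*u+b*n for a in(-.033,.033) for b in(-.018,.018)]
g=proj(c,pts); print(g)
v=im[:,:,::-1].copy()
for p in g: cv2.circle(v,tuple(int(round(x)) for x in p),2,(255,0,255),-1)
pt=M+.091*u+.048*n; pt[2]=.04
cv2.circle(v,tuple(int(round(x)) for x in proj(c,[pt])[0]),3,(255,255,0),-1)
cv2.imwrite('pics/w3a.png',v)
E
```

```text
[0.48258728 0.05196378 0.15750374] -30.03876745119488 [-0.41415094 -1.25888382 -2.2384061 ]
[[346.60170713 282.78924828]
 [294.67938474 282.83697343]
 [348.12289981 187.45913095]
 [292.76927873 187.52398146]]
```

View pics/w3a.png

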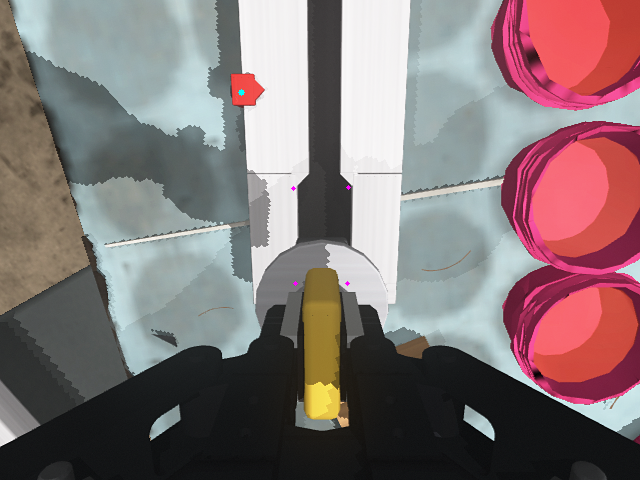

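```bash
python3 - <<'E'
from h import *
c=np.load('pics/w3.png.npy',allow_pickle=True).item()
u=np.array([.5,.866,0]);n=np.array([-.866,.5,0]);z=np.array([0,0,1]);B=np.array([.4826,.052,.1575])-.0018*u+.0129*z
print('top far', proj(c,[B+.021*u+s*.006*n+.018*z for s in(-1,1)]),'bottom far',proj(c,[B+.021*u+s*.006*n-.018*z for s in(-1,1)]),'near',proj(c,[B-.021*u+s*.006*n+.018*z for s in(-1,1)]))
print('flange l/r',proj(c,[B+s*.028*n-.032*z for s in(-1,1)]),'top',proj(c,[B+.028*u-.026*z]))
c=np.load('pics/side3.png.npy',allow_pickle=True).item()
im=cv2.imread('pics/side3.png');g=proj(c,[B])[0].astype(int);print(g)
a=im[g[1]-60:g[1]+90,g[0]-90:g[0]+110];cv2.imwrite('pics/cs3.png',cv2.resize(a,None,fx=4,fy=4,interpolation=cv2.INTER_CUBIC))
E
```

```text
top far [[337.68175323 298.36700577]
 [297.35739094 298.40240812]] bottom far [[334.17689761 261.44401805]
 [302.8412167  261.47459267]] near [[336.49512365 418.47408931]
 [299.56493474 418.49476737]]
flange l/r [[384.09092238 298.03133719]
 [253.80445965 298.14582254]] top [[318.61491418 238.52212054]]
[283 226]
```

Emit:
servo_tool(
  plan=[
    [0.002,0,-0.02,0,0,0,0],
    [0,0,-0.025,0,0,0,0],
    [0,0,-0.02,0,0,0,0],
    [0,0,-0.015,0,0,0,0],
    [0,0,-0.011,0,0,0,0],
    [0,0,-0.01,0,0,0,0],
    [0,0,0,0,0,0,0],
    [0,0,0,0,0,0,0],
  ],
)

```text
time_s: 6.23
position: [0.4854, 0.0522, 0.0573]
orientation: [[-0.0, 0.866, -0.5], [-0.0, -0.5, -0.866], [-1.0, -0.0, 0.0]]
contact_force: [-0.6, 0.6, -2.1]
finger_gap: 0.0108
```

Emit:
servo_tool(
  plan=[
    [0,0,-0.001,0,0,0,0],
    [0.005,0.0087,0,0,0,0,0],
    [0.005,0.0087,0,0,0,0,0],
    [0.005,0.0087,0,0,0,0,0],
    [0.005,0.0087,0,0,0,0,0],
    [0.005,0.0087,0,0,0,0,0],
    [0,0,0,0,0,0,0],
  ],
)

```text
time_s: 6.82
position: [0.5118, 0.0994, 0.0564]
orientation: [[0.002, 0.868, -0.496], [0.001, -0.496, -0.868], [-1.0, 0.001, -0.002]]
contact_force: [-0.4, -0.4, -1.0]
finger_gap: 0.0114
```

Emit:
servo_tool(
  plan=[
    [0.005,0.0087,0,0,0,0,0],
    [0.005,0.0087,0,0,0,0,0],
    [0.005,0.0087,0,0,0,0,0],
    [0.005,0.0087,0,0,0,0,0],
    [0,0,0,0,0,0,0],
    [0,0,0,0,0,0,0],
  ],
)

```text
time_s: 7.32
position: [0.5305, 0.1317, 0.0562]
orientation: [[0.0, 0.867, -0.498], [-0.0, -0.498, -0.867], [-1.0, 0.0, 0.0]]
contact_force: [0.0, 0.2, -1.6]
finger_gap: 0.0114
```

```bash
python3 - <<'E'
from h import *
s=bot.state(); im,c=snap('wrist','w4.png')
p=np.array(s['position']);u=np.array([.5,.866,0]);n=np.array([-.866,.5,0]);M=np.array([.4826,.0513,.036])
print(p,(p-.0018*u-M)@u,(p-M)@n,s['contact_force'])
E
```

```text
[0.53052005 0.13169966 0.05618148] 0.09178621007938424 -0.0012989290725433228 [ 0.03988863  0.24276992 -1.64544059]
```

View pics/w4.png

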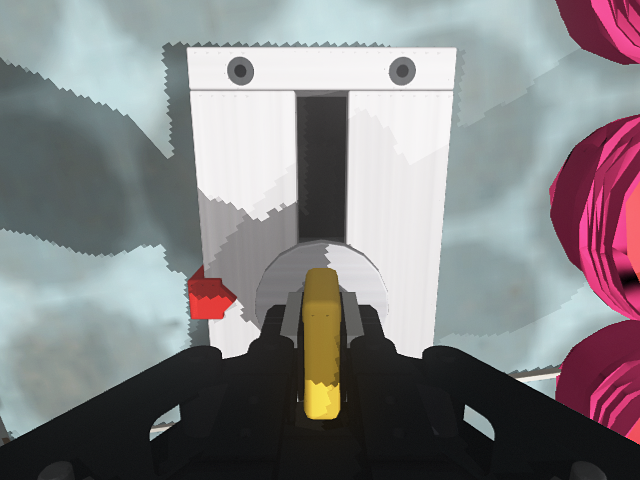

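Red clip tip at (237,297) lies level with the flange's widest row (about 298). The bolt is in the slot and aligned, so turn it now.

Emit:
servo_tool(
  plan=[
    [-0.0002,-5e-05,0,0,0,0.1208,0],
    [-0.0002,-5e-05,0,0,0,0.1208,0],
    [-0.0002,-5e-05,0,0,0,0.1208,0],
    [-0.0002,-5e-05,0,0,0,0.1208,0],
    [-0.0002,-5e-05,0,0,0,0.1208,0],
    [-0.0002,-5e-05,0,0,0,0.1208,0],
    [-0.0002,-5e-05,0,0,0,0.1208,0],
    [0,0,0,0,0,0,0],
  ],
)

```text
time_s: 8.03
position: [0.5285, 0.1295, 0.0563]
orientation: [[-0.0, 0.948, 0.32], [-0.0, 0.32, -0.948], [-1.0, -0.0, 0.0]]
contact_force: [0.1, -0.6, -2.3]
finger_gap: 0.0112
```

Emit:
servo_tool(
  plan=[
    [-0.0002,-5e-05,0,0,0,0.1208,0],
    [-0.0002,-5e-05,0,0,0,0.1208,0],
    [-0.0002,-5e-05,0,0,0,0.1208,0],
    [-0.0002,-5e-05,0,0,0,0.1208,0],
    [-0.0002,-5e-05,0,0,0,0.1208,0],
    [-0.0002,-5e-05,0,0,0,0.1208,0],
    [0,0,0,0,0,0,0],
    [0,0,0,0,0,0,0],
  ],
)

```text
time_s: 8.7
position: [0.5275, 0.1297, 0.0562]
orientation: [[-0.0, 0.506, 0.863], [-0.0, 0.863, -0.506], [-1.0, -0.0, -0.0]]
contact_force: [0.7, 0.4, -1.2]
finger_gap: 0.0111
```

Emit:
servo_tool(
  plan=[
    [0,0,-0.001,0,0,0,0],
    [0,0,0,0,0,0,0],
    [0,0,0,0,0,0,0.06],
    [0,0,0,0,0,0,0.06],
    [0,0,0,0,0,0,0.06],
    [0,0,0,0,0,0,0.06],
    [0,0,0,0,0,0,0.06],
  ],
)

```text
time_s: 9.28
position: [0.5278, 0.1305, 0.0554]
orientation: [[0.0, 0.5, 0.866], [0.0, 0.866, -0.5], [-1.0, 0.0, 0.0]]
contact_force: [-0.4, 0.4, 0.6]
finger_gap: 0.0599
```

Emit:
servo_tool(
  plan=[
    [0,0,0.01,0,0,0,0.06],
    [0,0,0.02,0,0,0,0.06],
    [0,0,0.03,0,0,0,0.06],
    [0,0,0.03,0,0,0,0.06],
    [0,0,0.03,0,0,0,0.06],
    [0,0,0.02,0,0,0,0.06],
    [0,0,0,0,0,0,0.06],
    [0,0,0,0,0,0,0.06],
  ],
)

```text
time_s: 9.95
position: [0.5285, 0.1306, 0.1972]
orientation: [[0.003, 0.5, 0.866], [0.001, 0.866, -0.5], [-1.0, 0.003, 0.002]]
contact_force: [0.2, 0.6, -1.5]
finger_gap: 0.06
```

```bash
python3 - <<'E'
from fit import *
s=bot.state(); im,c=snap('wrist','w5.png'); ims,c2=snap('side','side5.png')
print(s['position'],s['finger_gap'],s['contact_force'])
fitwing(im,c,[.529,.13,np.radians(150)],.068)
g=proj(c2,[[.529,.13,.068]])[0].astype(int)
a=cv2.resize(ims[g[1]-50:g[1]+50,g[0]-60:g[0]+60][:,:,::-1],(480,400),interpolation=cv2.INTER_CUBIC)
b=cv2.resize(im[:,:,::-1],(320,240)); b=np.vstack([b,np.zeros((160,320,3),np.uint8)])
cv2.imwrite('pics/f5.png',np.hstack([a,b]))
E
```

```text
[0.52846022 0.13059342 0.19715033] 0.05997828456145271 [ 0.22954571  0.64776768 -1.49463056]
mask 621 311 328 211 271
fit 0.5302817411950691 0.12859337842759397 149.80430658049744 err 743.0
```

View pics/f5.png

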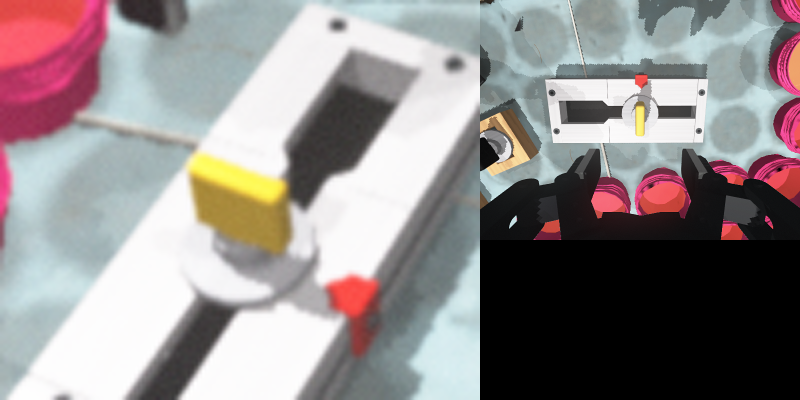

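The bolt stands upright at the clip (wing and clip columns 640 and 641), with its wing across the rail and the gripper clear. Handing in.

```bash
python3 -c "
from cell import bot
print(bot.hand_in(), bot.state()['time_s'])"
```

```text
the job is handed in; nothing more can be done
the job is handed in; nothing more can be done
```

The yellow-winged bolt is locked in the rail at the red pointer, and I handed the job in shortly after 10 s of robot time. I lifted it from its stand, lowered it into the mouth, slid it about 92 mm along the slot, turned it a quarter turn and let go.

**Last checks:**
- **Position and angle:** the last wrist and side pictures show it upright, flange on the rail and level with the clip. The fitted wing angle is 149.8° against the 150° wanted.
- **Fit quality:** that last outline fit was loose (743 mismatched pixels) because part of the wing is in shadow. Its position agrees with the arm's own reading to about 2.5 mm, within the tolerances.
- **Black bolt:** it was still in its stand in the last wrist view, but I did not measure its shift.
- **Camera disagreement:** the wrist and top cameras differed by about 3 mm across the rail at the mouth. I went between the two, and the head entered and slid with no contact force.

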